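# Power up the microscope bench in order

## Robot

A 7-joint arm with a two-finger parallel gripper is mounted at the origin on the work surface. World frame = base frame: x ahead of the robot, y to its left, z up, the work surface at z = 0. Lengths are in m, angles in rad, forces in N, time in s.
With the tool pointing down it reaches from about 0.4 to 0.875 m from the base axis. Payload 4.4 kg.
Tool frame: the origin (TCP) lies midway between the tips of the shut fingers; the grasp point (between the pads) lies 19 mm behind it (hold_point_z is the distance from the TCP to the grasp point, in m); z points along the fingers, y is the direction in which the jaws open and shut (so a half turn about z gives the same grasp; the last joint's range is limited). The gripper opens to 85 mm and grips with 20 to 120 N. Pads are 22 mm wide; open, the fingers measure 114 mm over their backs; the gripper's body (76 mm by 85 mm) begins 54 mm behind the grasp point. The pads swing forward as they close: fully open they stand 13 mm farther back than shut.
Start: joints at [1.251, 0.628, 0.038, 1.517, -0.027, 0.996, -0.02], TCP at [0.163, -0.629, 0.231] pointing down, gripper open.
Joint ranges: [-3.06, 3.06], [-0.37, 2.12], [-1.25, 1.32], [0.18, 2.47], [-1.1, 4.24], [0.23, 1.98], [-2.94, 2.94]. Speed limits (rad/s): [2.57, 2.57, 3.14, 3.14, 3.14, 3.14, 3.14].

## Interface

Orientations are given as a unit quaternion [w, x, y, z].
In Python, from cell import observe, get_image, hand_in, spot_in, hold_point_z gives the robot as it stands.
- The arm moves only by the tool step_arm, never from a script. Its argument "commands" is a list that holds one entry, the list of rows, each a list of 5 numbers: the closure, from -1 (fully open) to 1 (shut), then the shift along the world's x, y, z in mm, then the turn about the world's z in degrees. A call has 1 to 20 rows; each row is the pose to reach, as a shift and turn from the pose commanded when the call began; what a row does not reach only later rows make up. A row lasts 1/8 s, in which the tool goes at most 62.5 mm and 10.7 degrees, less where a joint would pass 70% of its speed; a pose out of reach is approached as far as the arm can. A call with a gripper value outside its range is refused whole. The fingers move at their own pace and stop on an object; "squeeze" is the grip in N (left out, the last holds). Time passes only in rows, so rows that repeat a pose let the fingers close. It gives the time, the measured TCP pose, the force and the opening at its end, in the units of the state.
- observe(): the state, without advancing time (a new reading comes with each control period).
- get_image(name): name is "scene" or "side" or "wrist"; returns a dict with "pixels" (384x512x3 uint8, red, green, blue), "K" (3x3 intrinsics, pixels), "k1" (the pictures are not rectified: a ray, as slopes to the right and down, at radius r is drawn at 1 + k1 r^2 times it, then the intrinsics apply), "cam_to_world" (4x4, takes a point from camera to world coordinates); the wrist camera has in their place "tool_from_camera" (4x4, takes a point from camera to tool coordinates, whose origin is the TCP and whose axes are the flange's). Camera axes: x right, y up, looking along -z (the intrinsics and any distortion apply to the point x, -y, -z); pixel columns grow to the right and rows downward; lengths in m; the calibration is good to about 2 mm. A picture is of the moment at which its call begins: read the wrist's pose just before it. There is no depth.
- hand_in(): hands the job in, once; it reports no verdict.
Trained networks look in a picture, given as the dict that the camera call returned (one of the last four; its "shot" number tells which), for a name from the list of things; names that differ only in an ending like _2 or _b are one class to them, and where a whole thing is asked for, a point or a joint stands for the part that bears it (a point fixed in the world has none). Each returns a list of dicts, best first, with "conf" (0 to 1); they miss things now and then, are a little off and sometimes report something else, mostly with a low value. They report only what shows in the picture. A call takes as long as a camera call. They do not tell look-alikes from the thing itself.
- spot_in(picture, name): "pixel" ([column, row] in pixels, amid what is visible of it).
The state is a dict: "time": time; "qpos": joint angles; "qvel": joint speeds; "joint_efforts": joint torques, N m; "ee_pos": TCP position; "ee_rot": TCP orientation; "contact_force": force on the tool from outside, world axes, zero at the start; "torque": the same for the moment, N m; "opening": finger opening in m.
Only numpy, scipy, OpenCV 4.12 (cv2) and the standard library are available. Lean on these libraries where they do the work, as an engineer would, in place of code of your own. Each camera call takes 0.05 s, during which the arm holds its last target. There are 200 camera calls.

## Task

Switch on the microscope bench in the order that protects its electronics: with the fingertips lightly push in the square power key on the arc-lamp supply (the tall finned box), then the square key on the camera controller (the flat box that also has a small round button), then the square key on the stage controller (the console with the joystick), so that all three stay well down. Only touch: do not press the round reset button, and do not lift or shift the boxes or the other things on the bench. Finish with the hand clear.

Things in the scene. Friction and masses are not known exactly. Their poses are not given: they have to be found in the camera images.
- lamp: Arc-lamp supply: the tall grey box, 190 (x) x 150 (y) x 110 mm high, six dark cooling fins 12 mm tall on the rear half of its top. Loose on the bench on rubber feet (3 kg). Origin at the centre of its underside, z up, front towards its own -x.
- camera: Camera controller: the flat grey box, 170 (x) x 150 (y) x 60 mm high, with a square key and a small round reset button on its top. Loose on the bench on rubber feet (2 kg). Origin at the centre of its underside, z up, front towards its own -x.
- stage: Stage controller: the grey console, 190 (x) x 150 (y) x 50 mm high, with a joystick (ball top 60 mm above the console's top, 45 mm behind the centre). Loose on the bench on rubber feet (1.8 kg). Origin at the centre of its underside, z up, front towards its own -x.
- lamp_key_top (a point): Centre of the top face (z up) of the white square power key, 26 x 26 mm, on the arc-lamp supply; fully out it stands 20 mm above the box's top. It slides straight down against 3 to 4 N, stays where it is pushed, and at 12 mm meets a stop with a rubber cushion (2.5 N per mm for 4 mm, then hard). It lies 50 mm in front of the box's centre, on its middle line.
- camera_key_top (a point): Centre of the top face (z up) of the white square power key, 26 x 26 mm, on the camera controller; fully out it stands 20 mm above the box's top. It slides straight down against 3 to 4 N, stays where it is pushed, and at 12 mm meets a stop with a rubber cushion (2.5 N per mm for 4 mm, then hard). It lies 35 mm in front of the box's centre and 32 mm towards +y of the box.
- stage_key_top (a point): Centre of the top face (z up) of the white square power key, 26 x 26 mm, on the stage controller; fully out it stands 20 mm above the box's top. It slides straight down against 3 to 4 N, stays where it is pushed, and at 12 mm meets a stop with a rubber cushion (2.5 N per mm for 4 mm, then hard). It lies 50 mm in front of the box's centre and 30 mm towards -y of the box, about 95 mm from the joystick.
- camera_reset_top (a point): Centre of the top of the small round reset button (16 mm across, 8 mm tall, white, springy) on the camera controller, 64 mm from its square key. Not to be pressed.
- lamp_key (a joint): How far the lamp power key is pushed in, in m: 0 fully out, 0.012 at its stop; starts at 0 to 0.002. The box is switched on once it is in by 0.006 or more.
- camera_key (a joint): How far the camera power key is pushed in, in m: 0 fully out, 0.012 at its stop; starts at 0 to 0.002. The box is switched on once it is in by 0.006 or more.
- stage_key (a joint): How far the stage power key is pushed in, in m: 0 fully out, 0.012 at its stop; starts at 0 to 0.002. The box is switched on once it is in by 0.006 or more.
- camera_reset (a joint): How far the reset button is pushed in, in m: 0 out, 0.006 fully in; it springs back.
- objective_a: Bystander: steel microscope objective standing on its thread, 34 mm across, 46 mm tall; origin under its centre.
- objective_b: Bystander: brass microscope objective standing on its thread, 34 mm across, 46 mm tall; origin under its centre.
- oil: Bystander: small amber oil bottle, 30 mm across, 65 mm tall; origin under its centre.
- slidebox: Bystander: grey slide box, 35 x 85 x 30 mm; origin under its centre.
- driver: Bystander: screwdriver lying on the bench, 150 mm long, along its own x.
- mouse: Bystander: grey computer mouse, 100 x 58 x 32 mm; origin under its centre.
- penpot: Bystander: empty dark steel pot, 64 mm across, 75 mm tall; origin under its centre.
Not all that is in view belongs to the job. What is shaped like the camera but blue is not meant. Leave any orange look-alike of the stage alone.

How it is judged:
By the outcome, as a careful person would: the job done as asked, in the order asked, and still so for the second after the job is handed in, with the robot touching nothing.
It also fails if it takes over 58 s, if anything falls off the work surface, if the arm or the gripper's body presses on something with over 40 N, if the wrist force passes 120 N, or if a joint passes its speed limit or range.

## Working session

There is one attempt and no reset: what is moved stays moved. The work goes in short steps, Python scripts to look and compute and a tool call to move; the robot and the scene stay as the last step left them, time stands still between calls to the robot, and variables do not carry over. Pictures are saved under pics/ and viewed, about 8 in all and at most 12, crops included, and the job is handed in when it is done.

Besides the shell and the picture viewer there is one more tool, called after "Call:" by a JSON object that holds its "fn" and its "kwargs". step_arm: Moves the arm, as the interface text tells. Its arguments: {"type":"object","properties":{"commands":{"type":"array","items":{"type":"array","items":{"type":"array","items":{"type":"number"}}}},"squeeze":{"type":"number"}},"required":["commands"]}

```bash
mkdir -p pics; cat > h.py <<'E'
import numpy as np, cv2
from cell import *
from scipy.spatial.transform import Rotation as R
def pose(s):
    T=np.eye(4);w,x,y,z=s["ee_rot"];T[:3,:3]=R.from_quat([x,y,z,w]).as_matrix();T[:3,3]=s["ee_pos"];return T
def shot(n):
    s=observe();p=get_image(n)
    p["C"]=p["cam_to_world"] if "cam_to_world" in p else pose(s)@p["tool_from_camera"]
    p["C"]=np.array(p["C"]);return p
def save(p,f): cv2.imwrite("pics/"+f,p["pixels"][:,:,::-1])
def atz(p,px,z):
    K=np.array(p["K"]);k=np.array([p["k1"],0,0,0,0.])
    a,b=cv2.undistortPoints(np.array([[px]],float),K,k)[0,0]
    d=p["C"][:3,:3]@[a,-b,-1];o=p["C"][:3,3]
    return o+d*(z-o[2])/d[2]
def proj(p,X):
    c=np.linalg.inv(p["C"])@np.append(X,1);c=c[:3]*[1,-1,-1]
    return cv2.projectPoints(c.reshape(1,3),np.zeros(3),np.zeros(3),np.array(p["K"]),np.array([p["k1"],0,0,0,0.]))[0].ravel()
Z={"lamp_key_top":.13,"camera_key_top":.08,"stage_key_top":.07,"camera_reset_top":.068}
E
python3 - <<'E'
from h import *
a=[]
for n in("scene","side"):
    p=shot(n);a.append(p["pixels"])
    save(p,n+".png")
    print(n,p["C"][:3,3].round(2))
    for k in list(Z)+["lamp","camera","stage"]:
        for r in spot_in(p,k)[:4]:
            print(k,np.round(r["pixel"]),round(r["conf"],2),atz(p,r["pixel"],Z.get(k,.05)).round(3))
print(observe())
E
```

```text
scene [ 1.31 -0.25  1.06]
lamp_key_top [129. 265.] 0.71 [ 0.562 -0.292  0.13 ]
camera_key_top [260. 212.] 0.68 [0.448 0.095 0.08 ]
camera_key_top [374. 184.] 0.61 [0.444 0.474 0.08 ]
stage_key_top [221. 256.] 0.71 [ 0.562 -0.056  0.07 ]
stage_key_top [223. 255.] 0.64 [ 0.558 -0.05   0.07 ]
stage_key_top [291. 135.] 0.41 [0.128 0.322 0.07 ]
camera_reset_top [239. 273.] 0.48 [ 0.628 -0.027  0.068]
camera_reset_top [141. 238.] 0.33 [ 0.431 -0.249  0.068]
lamp [136. 299.] 0.95 [ 0.61  -0.296  0.05 ]
lamp [262. 211.] 0.44 [0.421 0.112 0.05 ]
camera [349. 245.] 0.8 [0.62  0.301 0.05 ]
camera [364. 186.] 0.59 [0.415 0.459 0.05 ]
camera [296. 193.] 0.58 [0.38  0.237 0.05 ]
stage [291. 155.] 0.77 [0.206 0.295 0.05 ]
stage [287. 241.] 0.65 [0.55  0.138 0.05 ]
stage [239. 270.] 0.56 [ 0.607 -0.02   0.05 ]
side [0.39 0.96 0.67]
lamp_key_top [217. 142.] 0.42 [ 0.552 -0.266  0.13 ]
camera_key_top [229. 329.] 0.63 [0.438 0.485 0.08 ]
stage_key_top [372. 277.] 0.68 [0.127 0.319 0.07 ]
stage_key_top [175. 257.] 0.28 [0.587 0.276 0.07 ]
stage_key_top [194. 206.] 0.16 [0.58  0.054 0.07 ]
camera_reset_t
[... 432 characters left out ...]
  0.05 ]
{'time': 0.8, 'qpos': array([ 1.25119809,  0.62834863,  0.03850518,  1.51739911, -0.02697687,
        0.99632984, -0.01998472]), 'qvel': array([ 0.00013945, -0.00091581, -0.00043522,  0.00125481, -0.00037652,
        0.00100029, -0.00064426]), 'joint_efforts': array([ 8.94340938e-04, -5.63210320e+01,  1.22567665e+00, -1.93775153e+01,
        1.10966113e-02,  1.46941988e-03,  2.82293655e-08]), 'ee_pos': array([ 0.16322276, -0.62918236,  0.23134712]), 'ee_rot': array([1.53382581e-05, 9.91959190e-01, 1.26558149e-01, 1.04730218e-05]), 'contact_force': array([-0.07481067,  0.50018089,  0.24547736]), 'torque': array([ 0.02616501,  0.07707503, -0.04266256]), 'opening': 0.08532999033485145}
```

View pics/scene.png

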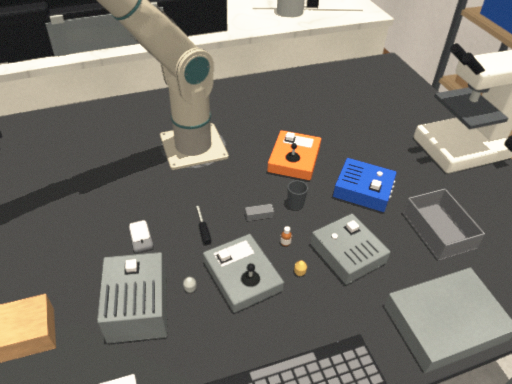

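View pics/side.png

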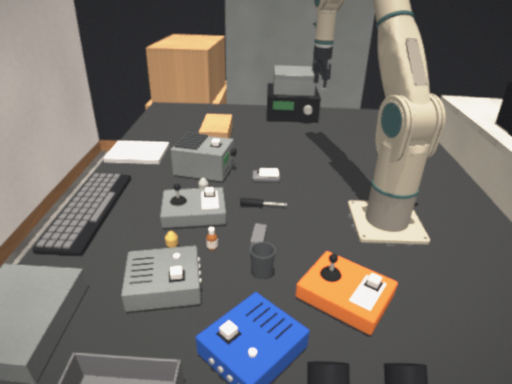

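Scene view: the lamp supply is grey and finned, with its key at about (131,265). The grey stage console has its key at (225,257); its orange look-alike, key at (290,138), is to be left alone. The grey camera box has its key at (352,227) and round reset at (335,237); its blue look-alike, key at (376,185), is not meant. The side view shows the grey keys at lamp (216,142), stage (209,192) and camera (176,272), reset (177,256).

```bash
python3 - <<'E'
from h import *
p=shot("scene");q=shot("side")
for k,a,b in(("lamp_key_top",(131,264),(216,142)),("camera_key_top",(352,227),(176,271)),("stage_key_top",(225,257),(209,191)),("camera_reset_top",(335,237),(177,256))):
    print(k,atz(p,a,Z[k]).round(3),atz(q,b,Z[k]).round(3))
a=cv2.resize(p["pixels"][210:345,90:250],(640,540),interpolation=2);b=cv2.resize(p["pixels"][205:290,300:400],None,fx=5,fy=5,interpolation=2)
cv2.imwrite("pics/cropcam.png",b[:,:,::-1])
print(np.round(get_image("wrist")["tool_from_camera"],3))
E
```

```text
lamp_key_top [ 0.561 -0.287  0.13 ] [ 0.554 -0.27   0.13 ]
camera_key_top [0.584 0.323 0.08 ] [0.572 0.334 0.08 ]
stage_key_top [ 0.567 -0.047  0.07 ] [ 0.548 -0.034  0.07 ]
camera_reset_top [0.593 0.266 0.068] [0.584 0.27  0.068]
[[ 0.001  0.964  0.265  0.068]
 [ 1.    -0.001  0.    -0.001]
 [ 0.     0.265 -0.964 -0.141]
 [ 0.     0.     0.     1.   ]]
```

View pics/cropcam.png

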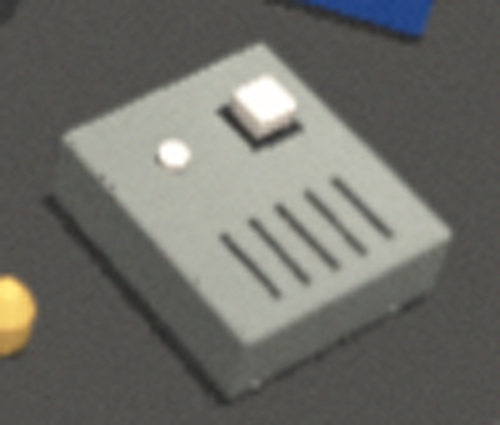

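The crop shows the grey camera box with its square key (crop 265,105) and its round reset (crop 173,155), so the choice is confirmed. I'll move above the lamp key with the fingers shut.

Call:
{"fn": "step_arm", "kwargs": {"commands": [[[1,0,0,20,0],[1,60,50,20,0],[1,395,350,20,0],[1,395,350,20,0],[1,395,350,20,0],[1,395,350,20,0],[1,395,350,20,0],[1,395,350,20,0],[1,395,350,20,0],[1,395,350,20,0],[1,395,350,20,0],[1,395,350,20,0],[1,395,350,20,0],[1,395,350,20,0]]], "squeeze": 20}}

```text
time: 2.7
ee_pos: [0.5574, -0.2804, 0.2515]
ee_rot: [0.0, 0.992, 0.125, -0.0]
contact_force: [0.2, 0.5, 0.6]
opening: -0.0002
```

```bash
cat > look.py <<'E'
import sys
from h import *
k=sys.argv[1]; s=observe();print(s["time"],s["ee_pos"].round(4),s["contact_force"].round(2),s["opening"])
p=shot("wrist");save(p,sys.argv[2])
for n in dict.fromkeys((k,"camera_reset_top")) if "camera" in k else (k,):
    for r in spot_in(p,n)[:3]:
        print(n,np.round(r["pixel"],1),round(r["conf"],2),atz(p,r["pixel"],Z[n]).round(4))
print("tcp px",proj(p,s["ee_pos"]).round())
E
python3 look.py lamp_key_top w1.png
```

```text
2.7 [ 0.5574 -0.2804  0.2515] [0.16 0.53 0.63] -0.00023830778524551433
lamp_key_top [259.3 180.9] 0.93 [ 0.5618 -0.2856  0.13  ]
lamp_key_top [192.3 256.5] 0.25 [ 0.4758 -0.2436  0.13  ]
tcp px [253. 246.]
```

View pics/w1.png

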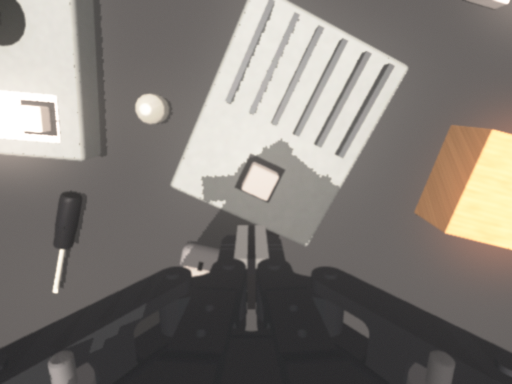

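The wrist view shows the lamp key at (261,180), ahead of the fins. The fit puts it at (0.562, -0.286).

Call:
{"fn": "step_arm", "kwargs": {"commands": [[[1,4.5,-5.5,-50,0],[1,4.5,-5.5,-100,0],[1,4.5,-5.5,-115,0],[1,4.5,-5.5,-118,0],[1,4.5,-5.5,-120,0],[1,4.5,-5.5,-122,0],[1,4.5,-5.5,-124,0],[1,4.5,-5.5,-126,0],[1,4.5,-5.5,-128,0],[1,4.5,-5.5,-130,0],[1,4.5,-5.5,-131,0],[1,4.5,-5.5,-131,0]]]}}

```text
time: 4.3
ee_pos: [0.563, -0.2848, 0.1203]
ee_rot: [0.0, 0.992, 0.127, 0.0]
contact_force: [0.7, -0.3, 2.2]
opening: 0.0
```

Call:
{"fn": "step_arm", "kwargs": {"commands": [[[1,0,0,-1,0],[1,0,0,-1.5,0],[1,0,0,-1.5,0]]]}}

```text
time: 4.68
ee_pos: [0.5627, -0.2846, 0.1188]
ee_rot: [-0.0, 0.992, 0.127, -0.0]
contact_force: [0.8, -1.7, 2.7]
opening: -0.0002
```

Call:
{"fn": "step_arm", "kwargs": {"commands": [[[1,0,0,40,0],[1,0,0,100,0],[1,-5,5,131,0],[1,-5,5,131,0],[1,-5,5,131,0]]]}}

```text
time: 5.3
ee_pos: [0.5563, -0.2791, 0.2483]
ee_rot: [-0.001, 0.992, 0.127, -0.002]
contact_force: [0.1, -0.5, 0.2]
opening: -0.0003
```

```bash
python3 look.py lamp_key_top w2.png; python3 - <<'E'
import cv2,numpy as np
a=[cv2.imread(f"pics/{f}.png")[120:250,180:330] for f in("w1","w2")]
cv2.imwrite("pics/cmp.png",cv2.resize(np.hstack(a),None,fx=2.5,fy=2.5,interpolation=2))
E
```

```text
5.3 [ 0.5563 -0.2791  0.2483] [ 0.13 -0.49  0.15] -0.0003186471706422472
lamp_key_top [262.2 174.1] 0.86 [ 0.5675 -0.2846  0.13  ]
tcp px [253. 246.]
```

View pics/cmp.png

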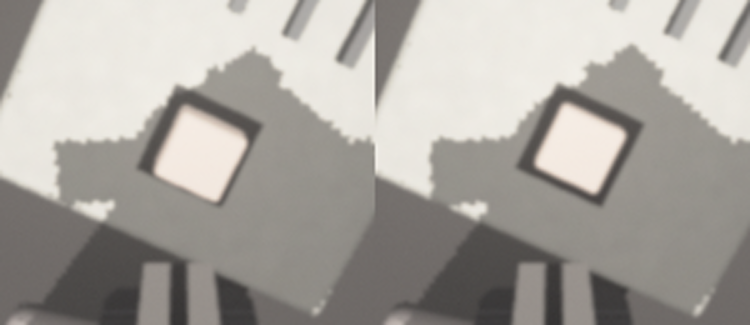

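Call:
{"fn": "step_arm", "kwargs": {"commands": [[[1,10,60,0,0],[1,10,605,-20,0],[1,10,605,-20,0],[1,10,605,-20,0],[1,10,605,-20,0],[1,10,605,-20,0],[1,10,605,-20,0],[1,10,605,-20,0],[1,10,605,-20,0],[1,10,605,-20,0],[1,10,605,-20,0],[1,10,605,-20,0],[1,10,605,-20,0],[1,10,605,-20,0]]]}}

```text
time: 7.15
ee_pos: [0.5682, 0.3238, 0.2299]
ee_rot: [0.0, 0.992, 0.125, 0.0]
contact_force: [-0.1, -0.4, -0.6]
opening: -0.0001
```

```bash
python3 look.py camera_key_top w3.png
```

```text
7.15 [0.5682 0.3238 0.2299] [-0.12 -0.42 -0.62] -8.240553200484957e-05
camera_key_top [245.2 165.5] 0.92 [0.5774 0.333  0.08  ]
camera_key_top [ 77.  251.5] 0.7 [0.4469 0.4785 0.08  ]
camera_reset_top [308.  170.8] 0.67 [0.5855 0.2705 0.068 ]
camera_reset_top [ 35.6 275.8] 0.61 [0.3988 0.5246 0.068 ]
camera_reset_top [247.9 166.2] 0.44 [0.575  0.3298 0.068 ]
tcp px [253. 246.]
```

View pics/w3.png

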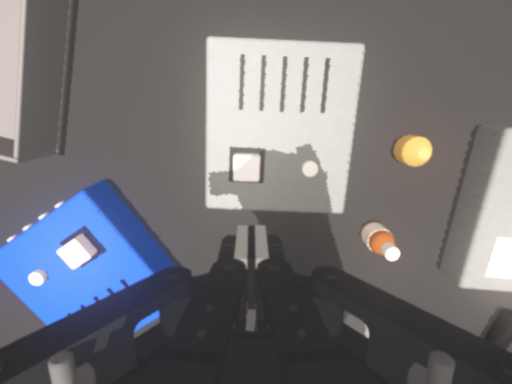

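The before/after crop shows the lamp key centred in its well and clearly sunk. The w3 view shows the grey camera key at (246,166), the reset at (310,169) and the blue look-alike at (78,251).

Call:
{"fn": "step_arm", "kwargs": {"commands": [[[1,9,8,-50,0],[1,9,8,-110,0],[1,9,8,-143,0],[1,9,8,-147,0],[1,9,8,-149,0],[1,9,8,-151,0],[1,9,8,-153,0],[1,9,8,-155,0],[1,9,8,-157,0],[1,9,8,-159,0],[1,9,8,-160,0],[1,9,8,-161,0],[1,9,8,-161,0]]]}}

```text
time: 8.93
ee_pos: [0.5767, 0.3333, 0.0687]
ee_rot: [0.0, 0.992, 0.127, -0.0]
contact_force: [1.3, 1.0, 2.7]
opening: 0.0001
```

Call:
{"fn": "step_arm", "kwargs": {"commands": [[[1,0,0,50,0],[1,0,0,110,0],[1,-9,-8,161,0],[1,-9,-8,161,0],[1,-9,-8,161,0]]]}}

```text
time: 9.55
ee_pos: [0.5664, 0.3246, 0.2286]
ee_rot: [0.001, 0.992, 0.127, -0.002]
contact_force: [0.2, -0.5, -0.3]
opening: 0.0
```

```bash
python3 look.py camera_key_top w4.png; python3 - <<'E'
import cv2,numpy as np
a=[cv2.imread(f"pics/{f}.png")[110:240,190:340] for f in("w3","w4")]
cv2.imwrite("pics/cmp2.png",cv2.resize(np.hstack(a),None,fx=2.5,fy=2.5,interpolation=2))
E
```

```text
9.55 [0.5664 0.3246 0.2286] [ 0.2  -0.51 -0.31] 2.7272675082934984e-05
camera_key_top [247. 163.] 0.9 [0.5781 0.3327 0.08  ]
camera_key_top [ 78.1 251.3] 0.6 [0.4455 0.4774 0.08  ]
camera_reset_top [310.4 166.3] 0.73 [0.5885 0.2706 0.068 ]
camera_reset_top [ 36.1 271.6] 0.64 [0.4021 0.5242 0.068 ]
camera_reset_top [247.  164.6] 0.24 [0.5743 0.3318 0.068 ]
tcp px [253. 246.]
```

View pics/cmp2.png

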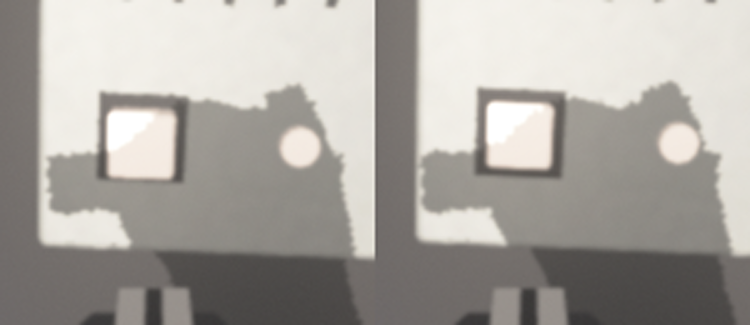

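Call:
{"fn": "step_arm", "kwargs": {"commands": [[[1,0,-60,0,0],[1,-20,-365,0,0],[1,-20,-365,0,0],[1,-20,-365,0,0],[1,-20,-365,0,0],[1,-20,-365,0,0],[1,-20,-365,0,0],[1,-20,-365,0,0],[1,-20,-365,0,0],[1,-20,-365,0,0]]]}}

```text
time: 10.95
ee_pos: [0.5478, -0.0381, 0.2296]
ee_rot: [-0.0, 0.992, 0.128, -0.0]
contact_force: [-0.6, 0.6, 0.1]
opening: 0.0001
```

```bash
python3 look.py stage_key_top w5.png
```

```text
10.95 [ 0.5478 -0.0381  0.2296] [-0.61  0.56  0.12] 0.00014511161633411923
stage_key_top [259.  168.9] 0.55 [ 0.5551 -0.043   0.07  ]
tcp px [253. 246.]
```

View pics/w5.png

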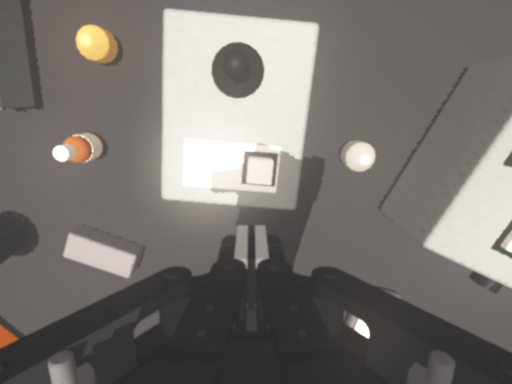

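The camera key is sunk and the reset looks unchanged. The w5 view shows the grey stage key at (260,170), with the joystick at (237,70) well clear.

Call:
{"fn": "step_arm", "kwargs": {"commands": [[[1,7.5,-6,-50,0],[1,7.5,-6,-110,0],[1,7.5,-6,-153,0],[1,7.5,-6,-157,0],[1,7.5,-6,-159,0],[1,7.5,-6,-161,0],[1,7.5,-6,-163,0],[1,7.5,-6,-165,0],[1,7.5,-6,-167,0],[1,7.5,-6,-169,0],[1,7.5,-6,-170,0],[1,7.5,-6,-171,0],[1,7.5,-6,-171,0]]]}}

```text
time: 12.68
ee_pos: [0.5551, -0.0457, 0.0587]
ee_rot: [-0.0, 0.992, 0.127, -0.0]
contact_force: [1.6, 0.1, 1.6]
opening: 0.0003
```

Call:
{"fn": "step_arm", "kwargs": {"commands": [[[1,0,0,50,0],[1,0,0,110,0],[1,-7.5,6,171,0],[1,-7.5,6,171,0],[1,-7.5,6,171,0],[1,-7.5,6,171,0]]]}}

```text
time: 13.42
ee_pos: [0.5461, -0.0398, 0.2279]
ee_rot: [-0.0, 0.992, 0.126, -0.002]
contact_force: [-0.2, -0.0, -0.4]
opening: 0.0001
```

```bash
python3 look.py stage_key_top w6.png; python3 - <<'E'
import cv2,numpy as np
from h import *
p=shot("scene"); save(p,"scene2.png")
a=[cv2.imread(f"pics/{f}.png")[110:240,190:340] for f in("w5","w6")]
t=cv2.resize(np.hstack(a),(750,325),interpolation=2)
b=[cv2.imread(f"pics/{f}.png")[110:370,70:420] for f in("scene","scene2")]
cv2.imwrite("pics/cmp3.png",np.vstack([t,cv2.resize(np.hstack(b),(750,275),interpolation=cv2.INTER_AREA)]))
E
```

```text
13.425 [ 0.5461 -0.0398  0.2279] [-0.21 -0.02 -0.37] 6.3994549552445e-05
stage_key_top [256.  164.2] 0.97 [ 0.5569 -0.0406  0.07  ]
tcp px [253. 246.]
```

View pics/cmp3.png

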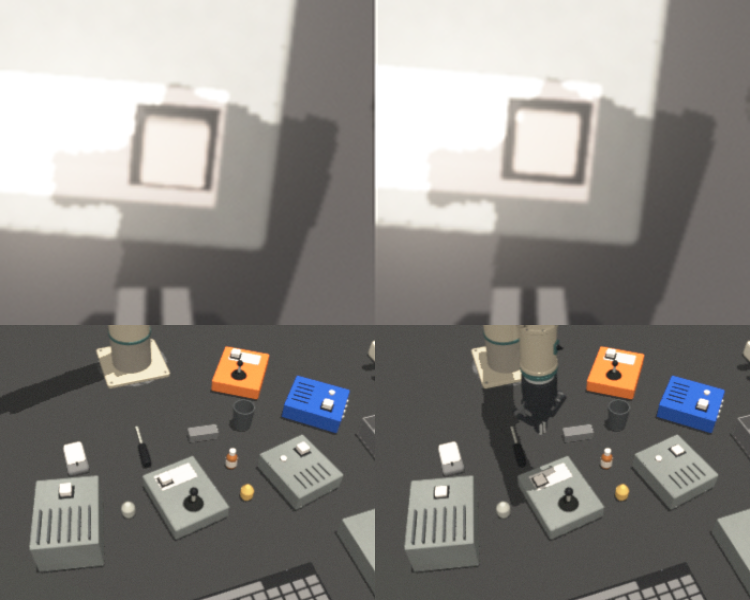

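All three keys sit down in their wells and nothing on the bench has shifted. The hand is clear, so I'm handing in.

```bash
python3 -c "from cell import *;print(hand_in())"
```

```text
the job is handed in; nothing more can be done
None
```

I pushed in the three square power keys with the shut fingertips in the order asked: lamp supply, then the grey camera controller, then the grey stage controller. The job was handed in at about 13.5 s on the robot's clock.

- **Depth:** Going by the height of the fingertips, each key went in about 11 mm (switch-on is at 6 mm). The joint values themselves could not be read.
- **Force:** The measured tool force at the end of each push was about 2 to 4 N.
- **Last checks:** The before-and-after pictures show all three keys sunk in their wells. The boxes, the small items and the orange and blue look-alikes have not visibly moved. I did not touch the reset button, and it looked unchanged.
- **Hand:** It finished about 16 cm above the stage controller's key, with no contact force.
- **Disagreements:** No check failed. The first key positions from the scene and side cameras differed by 1 to 2 cm, so I used the wrist camera's close view for the final approach.

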